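# Hand over the green crown valve cap in the coin dish

## Task

Pick the green crown valve cap out of the tray of mixed caps and put it in the copper coin dish where the dish stands, then slide the dish with the cap in it along the counter, without lifting or tipping it, until it stands wholly on the round yellow customer mat on the other side. Leave the other caps in their tray, and do not shove the jar, the tin, the pressure gauge or the punch.

Things in the scene. Friction and masses are not known exactly. Their poses are not given: they have to be found in the camera images.
- cap_green: Green anodized crown valve cap, 18 mm diameter, 24 mm tall, 14 g, stands in the tray among the others. Origin: centre of its underside, z axis up through its tip. A straight cylinder with six points on its top: the one to serve.
- dish: Round copper coin dish, loose, 180 g: outside diameter 96 mm at the rim and 86 mm at the foot, 20 mm high, wall 3 mm, floor 4 mm thick (inner floor about 80 mm across). Too wide to grip across. Origin: centre of its underside, z up.
- mat: Round customer mat, 132 mm diameter, with a yellow edge band and cream middle, practically flush with the counter (1 mm, nothing to climb). Origin: its centre on the counter.
- tray: Grey open tray, fixed: 125 mm (its x) by 186 mm (its y), 25 mm high, walls and floor 5 mm thick. Holds the five caps. Origin: centre of its underside.
- cap_red: Red crown valve cap, 18 mm diameter, 24 mm tall, 14 g, stands in the tray among the others. Origin: centre of its underside, z axis up through its tip.
- cap_blue: Blue crown valve cap, 18 mm diameter, 24 mm tall, 14 g, stands in the tray among the others. Origin: centre of its underside, z axis up through its tip.
- cap_brass: Brass plain tapered valve cap, 18 mm diameter, 24 mm tall, 14 g, stands in the tray among the others. Origin: centre of its underside, z axis up through its tip.
- cap_black: Black plain tapered valve cap, 18 mm diameter, 24 mm tall, 14 g, stands in the tray among the others. Origin: centre of its underside, z axis up through its tip.
- organizer: Blue open organizer box with compartments full of stock, fixed: 125 mm (its x) by 186 mm (its y), 55 mm high. An obstacle. Origin: centre of its underside.
- jar: Amber jar with white lid, loose: 50 mm diameter, 58 mm tall, 160 g; stands in or near the dish's way. Origin: centre of its underside.
- tin: Red tin with a steel lid, loose: 52 mm diameter, 56 mm tall, 200 g; stands in or near the dish's way. Origin: centre of its underside.
- gauge: Round dark pressure gauge with a brass stem, lying face up, loose: 54 mm diameter, 23 mm high, stem 16 mm wide reaching 73 mm from the centre along its x. Origin: under the centre of the dial.
- punch: Steel drift punch, lying loose: 130 mm long along its x (from -60 to +70 mm), 12 mm thick. Origin: on the counter under its axis.
Not all that is in view belongs to the job. Of the things that look like the dish, the smallest one is meant.

How it is judged:
By the outcome, as a careful person would: the job done as asked, in the order asked, and still so for the second after the job is handed in, with the robot touching nothing.
It also fails if it takes over 67 s, if anything falls off the work surface, if the arm or the gripper's body presses on something with over 40 N, if the wrist force passes 120 N, or if a joint passes its speed limit or range.

## Robot

A 6-joint arm with a two-finger parallel gripper is mounted at the origin on the work surface. World frame = base frame: x ahead of the robot, y to its left, z up, the work surface at z = 0. Lengths are in m, angles in rad, forces in N, time in s.
With the tool pointing down it reaches from about 0.35 to 0.725 m from the base axis. Payload 4.3 kg.
Tool frame: the origin (TCP) lies at the very end of the fingers, on their centre line; the grasp point (between the pads) lies 19 mm behind it; z points along the fingers, y is the line along which they close (so a half turn about z gives the same grasp; the last joint's range is limited). The gripper opens to 85 mm and grips with 20 to 120 N. Pads are 22 mm wide; open, the fingers measure 114 mm over their backs; the gripper's body (76 mm by 85 mm) begins 54 mm behind the grasp point. The pads swing forward as they close: fully open they stand 13 mm farther back than shut.
Start: joints at [1.124, 0.377, 0.081, 1.274, 0, 1.46], TCP at [0.19, 0.543, 0.231] pointing down, gripper open.
Joint ranges: [-2.72, 2.72], [-0.84, 1.66], [-1.02, 1.22], [-1.77, 2.12], [-1.37, 1.28], [-3.14, 3.14]. Speed limits (rad/s): [2.57, 2.57, 3.14, 3.14, 3.14, 3.14].

## Interface

Orientations are given as a unit quaternion [w, x, y, z].
In Python, from plant import robot gives the robot as it stands.
- The arm moves only by the shell command python3 -m creep 'ROWS' [FORCE]. ROWS is JSON, one flat list of numbers, 7 for each row, row after row: the shift along the tool's x, y, z as a fraction of full scale, then the turn, a rotation vector about the tool's x, y, z as a fraction of full scale, then the opening, from -1 (shut) to 1 (fully open). In form: [dx, dy, dz, wx, wy, wz, fingers, dx, dy, dz, wx, wy, wz, fingers, ...]. A call has exactly 10 rows; each row shifts and turns the commanded pose from where the row before left it, along the tool's axes as they then stand; what a row does not reach is not made up. Full scale, the value 1, is 40 cm for a shift and pi rad for a turn. A row lasts 1/12 s, in which the tool goes at most 41.7 mm and 7.16 degrees, less where a joint would pass 70% of its speed; a pose out of reach is approached as far as the arm can. A call with a number of a shift or a turn outside -1 to 1 is refused whole. A call with a gripper value outside its range is refused whole. The fingers move at their own pace and stop on an object; FORCE is the grip in N (left out, the last holds). Time passes only in rows, so rows that do not move let the fingers close, or fill a call up. It gives the time, the measured TCP pose, the force, the opening and the grip force at its end, in the units of the state.
- robot.state(): the state, without advancing time (a new reading comes with each control period).
- robot.snapshot(name): name is "scene" or "top"; returns the picture (420x560x3 uint8, red, green, blue); there is no depth.
- robot.calibration(name): a dict with "mtx" (3x3 intrinsics, pixels), "R" (3x3) and "t" (3): a world point X has camera coordinates R X + t. Camera axes: x right, y down, z forward; pixel columns grow to the right and rows downward; lengths in m; the calibration is good to about 2 mm. A picture is of the moment at which its call begins. calibration takes no time and is no camera call.
- robot.sign_off(): hands the job in; it is judged then, once.
Trained networks look in the newest picture that a camera, given by its name, has taken for a name from the list of things; names that differ only in an ending like _2 or _b are one class to them, and where a whole thing is asked for, a point or a joint stands for the part that bears it (a point fixed in the world has none). Each returns a list of dicts, best first, with "conf" (0 to 1); they miss things now and then, are a little off and sometimes report something else, mostly with a low value. They report only what shows in the picture. A call takes as long as a camera call. They do not tell look-alikes from the thing itself.
- robot.boxes_of(camera, target): "xy" ([column, row] in pixels, amid what is visible of it).
- robot.masks_of(camera, target): "mask" (420x560 bool, what is visible of it) and "xy" ([column, row] in pixels, amid what is visible of it).
The state is a dict: "clock": time; "qpos": joint angles; "joint_velocities": joint speeds; "tau": joint torques, N m; "position": TCP position; "tool_rot": TCP orientation; "ft_force": force on the tool from outside, world axes, zero at the start; "wrist_torque": the same for the moment, N m; "finger_gap": finger opening in m; "gripper_force": force on a finger pad.
Only numpy, scipy, OpenCV 4.12 (cv2) and the standard library are available. Lean on these libraries where they do the work, as an engineer would, in place of code of your own. Each camera call takes 0.05 s, during which the arm holds its last target. There are 200 camera calls.

## Working session

There is one attempt and no reset: what is moved stays moved. The work goes in short steps, Python scripts to look and compute and a shell command to move; the robot and the scene stay as the last step left them, time stands still between calls to the robot, and variables do not carry over. Pictures are saved under pics/ and viewed, at most 10 in all, crops included, and the job is handed in when it is done.

```bash
mkdir -p pics; ls
python3 - <<'E'
from plant import robot
import cv2
for n in("scene","top"):
    im=robot.snapshot(n); cv2.imwrite(f"pics/{n}0.png",im[:,:,::-1]); c=robot.calibration(n); print(n,c)
s=robot.state(); print(s)
E
```

```text
pics
scene {'mtx': array([[528.67461855,   0.        , 274.10733761],
       [  0.        , 528.67461855, 216.72178858],
       [  0.        ,   0.        ,   1.        ]]), 'R': array([[ 0.54674349,  0.83714941,  0.01588752],
       [ 0.6527431 , -0.41427009, -0.63427655],
       [-0.52440252,  0.35715705, -0.77294298]]), 't': array([-0.37461466, -0.2704717 ,  1.74564461])}
top {'mtx': array([[403.0786973 ,   0.        , 280.28876095],
       [  0.        , 403.0786973 , 206.72861745],
       [  0.        ,   0.        ,   1.        ]]), 'R': array([[ 0.08143149, -0.99666601, -0.00507616],
       [-0.97123059, -0.07820771, -0.22493265],
       [ 0.22378573,  0.02324672, -0.97436109]]), 't': array([0.09368648, 0.52625287, 1.05501532])}
{'clock': 0.1, 'qpos': array([1.12370263e+00, 3.78015625e-01, 7.97699607e-02, 1.27442248e+00,
       3.16145679e-05, 1.46047513e+00]), 'joint_velocities': array([-1.99885553e-04, -2.65322620e-03,  4.75876446e-03,  9.51468112e-05,
        2.47300109e-05,  9.22401201e-04]), 'tau': array([ 7.08366097e-04, -4.64696789e+01,  2.70581210e+01,  1.20943791e-02,
       -1.13577830e-04,  7.26434273e-07]), 'position': array([0.18974268, 0.54216255, 0.23044375]), 'tool_rot': array([-2.72677721e-04,  1.67591585e-01,  9.85856067e-01, -8.95443445e-04]), 'ft_force': array([ 1.09303294, -0.58535884, -0.45313235]), 'wrist_torque': array([0.00477875, 0.02198888, 0.02809806]), 'gripper_force': 0.0, 'finger_gap': 0.08539617709306338}
```

View pics/scene0.png

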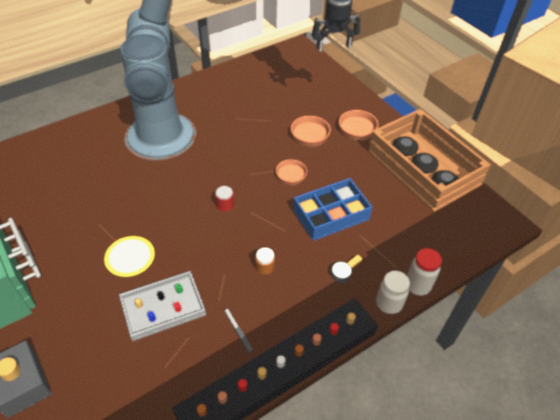

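View pics/top0.png

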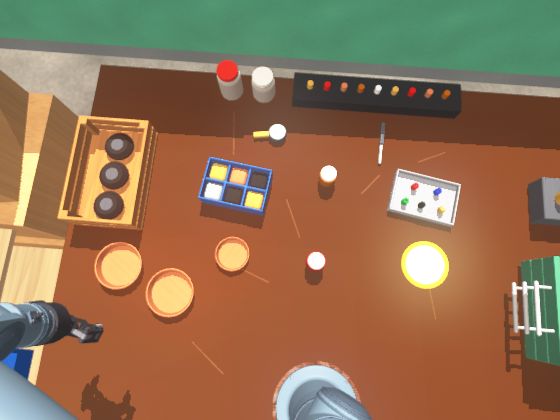

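The scene view shows the green cap in the tray at about (179,288), and the top view at (405,201). The copper dishes are at top (232,254), (170,293) and (118,266), or scene (291,171), (311,130) and (358,123). The one at top (232,254) looks smallest, so it fits the description. Next I triangulate and make one enlarged crop to confirm it.

```bash
cat > h.py <<'E'
from plant import robot
import numpy as np, cv2
def P(n):
    c=robot.calibration(n); return c["mtx"]@np.c_[c["R"],c["t"]]
def tri(a,b):  # scene px, top px
    X=cv2.triangulatePoints(P("scene"),P("top"),np.float64(a).reshape(2,1),np.float64(b).reshape(2,1))[:,0]; return X[:3]/X[3]
def plane(n,uv,z):
    p=P(n); H=p[:,[0,1,3]].copy(); H[:,2]+=p[:,2]*z
    q=np.linalg.solve(H,[*uv,1]); return q[:2]/q[2]
def proj(n,X):
    q=P(n)@np.r_[X,1]; return q[:2]/q[2]
E
python3 - <<'E'
from h import *
a=robot.snapshot("scene");b=robot.snapshot("top")
Z={"cap_green":.012,"cap_red":.012,"cap_blue":.012,"cap_brass":.012,"cap_black":.012,"dish":.01,"mat":.001,"tray":.012,"organizer":.03,"jar":.03,"tin":.03,"gauge":.012,"punch":.006}
for t,z in Z.items():
    for n in("scene","top"):
        for d in robot.masks_of(n,t)[:4 if t=="dish" else 2]:
            if d["conf"]<.3: continue
            ys,xs=np.nonzero(d["mask"])
            m=np.array([plane(n,q,z) for q in zip(xs,ys)])
            print(t,n,round(d["conf"],2),np.round(d["xy"]),len(xs),"c",m.mean(0).round(4),"ext",m.min(0).round(3),m.max(0).round(3))
c1=cv2.resize(b[180:310,90:270],None,fx=4,fy=4,interpolation=2)[:, :]
c2=cv2.resize(b[170:220,380:450],(400,286),interpolation=2)
cv2.imwrite("pics/crop.png",np.vstack([cv2.resize(c1,(430,310)),cv2.copyMakeBorder(c2,0,0,0,30,0)])[:,:,::-1])
E
```

```text
cap_green scene 0.55 [180. 288.] 58 c [ 0.57   -0.2176] ext [ 0.556 -0.227] [ 0.584 -0.208]
cap_green top 0.42 [406. 201.] 31 c [ 0.575  -0.2202] ext [ 0.565 -0.227] [ 0.583 -0.213]
cap_blue scene 0.75 [242. 335.] 231 c [ 0.7619 -0.1493] ext [ 0.69  -0.159] [ 0.818 -0.142]
cap_blue scene 0.73 [289. 172.] 628 c [0.3793 0.2638] ext [0.325 0.216] [0.432 0.315]
cap_blue top 0.62 [437. 193.] 48 c [ 0.6112 -0.3142] ext [ 0.602 -0.325] [ 0.621 -0.302]
cap_brass top 0.39 [442. 209.] 35 c [ 0.5584 -0.3243] ext [ 0.549 -0.333] [ 0.568 -0.316]
cap_black top 0.61 [420. 206.] 38 c [ 0.5672 -0.2674] ext [ 0.559 -0.276] [ 0.575 -0.259]
dish scene 0.96 [292. 172.] 634 c [0.3772 0.2647] ext [0.322 0.217] [0.43  0.316]
dish scene 0.83 [310. 131.] 978 c [0.2535 0.4254] ext [0.178 0.358] [0.325 0.5  ]
dish scene 0.62 [357. 123.] 922 c [0.3145 0.5795] ext [0.243 0.509] [0.386 0.654]
dish top 0.98 [230. 258.] 865 c [0.3841 0.2622] ext [0.336 0.216] [0.43  0.308]
dish top 0.78 [120. 265.] 1761 c [0.3255 0.5777] ext [0.261 0.51 ] [0.393 0.645]Traceback (most recent call last):
  File "<stdin>", line 9, in <module>
  File "h.py", line 8, in plane
    p=P(n); H=p[:,[0,1,3]].copy(); H[:,2]+=p[:,2]*z
  File "h.py", line 4, in P
    c=robot.calibration(n); return c["mtx"]@np.c_[c["R"],c["t"]]
ValueError: time passes only in moves, steps and waits
```

```bash
cat > h.py <<'E'
from plant import robot
import numpy as np, cv2
from functools import lru_cache
@lru_cache
def P(n):
    c=robot.calibration(n); return c["mtx"]@np.c_[c["R"],c["t"]]
def tri(a,b):  # scene px, top px
    X=cv2.triangulatePoints(P("scene"),P("top"),np.float64(a).reshape(2,1),np.float64(b).reshape(2,1))[:,0]; return X[:3]/X[3]
def plane(n,uv,z):
    p=P(n); H=p[:,[0,1,3]].copy(); H[:,2]+=p[:,2]*z
    q=np.linalg.inv(H)@np.c_[np.atleast_2d(uv),np.ones(len(np.atleast_2d(uv)))].T; return (q[:2]/q[2]).T
def proj(n,X):
    q=P(n)@np.r_[X,1]; return q[:2]/q[2]
E
python3 - <<'E'
from h import *
a=robot.snapshot("scene");b=robot.snapshot("top")
c1=cv2.resize(b[180:310,90:270],(430,310),interpolation=2)
c2=cv2.resize(b[170:220,380:450],(400,286),interpolation=2)
cv2.imwrite("pics/crop.png",np.vstack([c1,cv2.copyMakeBorder(c2,0,0,0,30,0)])[:,:,::-1])
Z={"mat":.001,"tray":.025,"organizer":.055,"jar":.03,"tin":.03,"gauge":.012,"punch":.006,"cap_red":.012}
for t,z in Z.items():
    for n in("scene","top"):
        for d in robot.masks_of(n,t)[:2]:
            if d["conf"]<.3: continue
            ys,xs=np.nonzero(d["mask"])
            m=plane(n,np.c_[xs,ys],z)
            print(t,n,round(d["conf"],2),np.round(d["xy"]),len(xs),"c",m.mean(0).round(4),"ext",m.min(0).round(3),m.max(0).round(3))
g=tri((179.5,288),(405.5,201.5)); print("green",g)
# rough checks: lid tops  jar/tin
print("jar lid",tri((265,255),(328,173)),"tin lid",tri((224,193),(317,261)),"dish",tri((291,171),(232,254)),"mat",tri((129.5,256),(425,265)))
print(robot.state()["clock"])
E
```

```text
mat scene 0.6 [128. 254.] 1508 c [ 0.3983 -0.2827] ext [ 0.332 -0.347] [ 0.463 -0.218]
mat scene 0.55 [342. 270.] 423 c [0.7482 0.1814] ext [0.72  0.141] [0.779 0.245]
mat top 0.57 [427. 264.] 1705 c [ 0.3973 -0.282 ] ext [ 0.334 -0.345] [ 0.464 -0.218]
tray scene 0.64 [163. 304.] 3353 c [ 0.5992 -0.2763] ext [ 0.513 -0.376] [ 0.679 -0.172]
tray top 0.86 [424. 199.] 2678 c [ 0.5871 -0.2729] ext [ 0.51  -0.372] [ 0.666 -0.172]
organizer scene 0.8 [330. 209.] 3037 c [0.5916 0.2537] ext [0.502 0.145] [0.677 0.367]
organizer scene 0.73 [344. 270.] 419 c [0.7737 0.1549] ext [0.746 0.117] [0.803 0.214]
organizer top 0.8 [236. 184.] 3052 c [0.5691 0.2667] ext [0.493 0.169] [0.648 0.367]
organizer top 0.42 [425. 196.] 2744 c [ 0.5781 -0.2627] ext [ 0.503 -0.365] [ 0.655 -0.162]
jar scene 0.57 [266. 262.] 412 c [0.6267 0.0094] ext [ 0.588 -0.021] [0.664 0.041]
jar top 0.7 [329. 177.] 255 c [0.627  0.0077] ext [ 0.598 -0.014] [0.657 0.03 ]
tin scene 0.78 [226. 197.] 408 c [0.377  0.0285] ext [ 0.33  -0.007] [0.423 0.064]
tin top 0.79 [320. 261.] 325 c [0.3799 0.0282] ext [0.353 0.001] [0.407 0.056]
gauge top 0.79 [275. 134.] 352 c [0.7528 0.1773] ext [0.728 0.138] [0.781 0.234]
punch scene 0.56 [245. 338.] 267 c [ 0.7653 -0.1485] ext [ 0.688 -0.16 ] [ 0.817 -0.14 ]
punch top 0.45 [381. 142.] 137 c [ 0.7525 -0.1495] ext [ 0.689 -0.157] [ 0.815 -0.143]
cap_red scene 0.64 [178. 307.] 58 c [ 0.6161 -0.2442] ext [ 0.602 -0.253] [ 0.629 -0.236]
cap_red top 0.59 [234. 186.] 3205 c [0.5816 0.2718] ext [0.499 0.166] [0.664 0.38 ]
cap_red top 0.45 [415. 185.] 29 c [ 0.6226 -0.2481] ext [ 0.615 -0.256] [ 0.631 -0.241]
green [ 0.57249219 -0.21837431  0.01766427]
jar lid [0.62654078 0.00908711 0.05518535] tin lid [0.37766616 0.02672591 0.05199934] dish [0.38050792 0.26078396 0.01660454] mat [ 0.39636437 -0.28258226 -0.00231716]
1.7
```

View pics/crop.png

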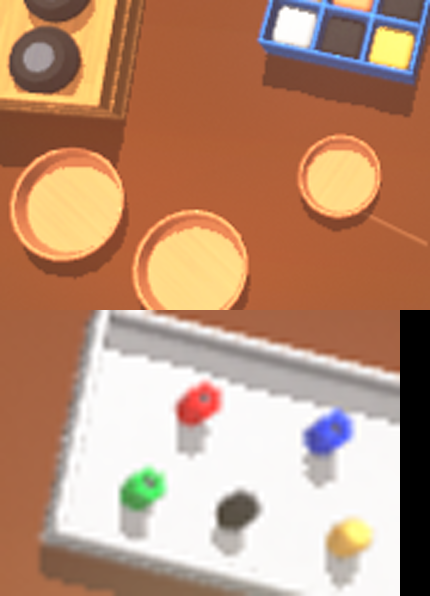

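The crop confirms it. The dish at top (232,254) is clearly smaller than the other two, and its extent of about 94 mm matches the stated 96 mm. The green crown cap is the lower-left cap in the tray, at (405,201). Now I refine the geometry.

```bash
cat >> h.py <<'E'
from scipy.spatial.transform import Rotation as Ro
def go(target,yaw_y=None,rows=10):
    """total shift in tool axes (full-scale units) to target; yaw_y: wanted world angle of tool y (deg)"""
    s=robot.state(); q=s["tool_rot"]; R=Ro.from_quat([q[1],q[2],q[3],q[0]]).as_matrix()
    d=R.T@(np.array(target)-s["position"])/.4
    print("clock",round(s["clock"],2),"pos",s["position"].round(4),"toolx",R[:,0].round(3),"tooly",R[:,1].round(3),"tilt",(-R[2,2]).round(5))
    print("total",d.round(4),"per row",(d/rows).round(4))
    if yaw_y is not None:
        a=np.degrees(np.arctan2(R[1,1],R[0,1])); t=(yaw_y-a+90)%180-90
        print("tool z turn total deg",(-t).round(2),"units",(-t/180).round(4),"per row",(-t/180/rows).round(4))
E
python3 - <<'E'
from h import *
a=robot.snapshot("scene");b=robot.snapshot("top")
def col(im,lo,hi,box):
    h=cv2.cvtColor(im,cv2.COLOR_RGB2HSV); m=cv2.inRange(h,lo,hi); k=np.zeros_like(m); x0,y0,x1,y1=box; k[y0:y1,x0:x1]=m[y0:y1,x0:x1]
    ys,xs=np.nonzero(k); return np.array([xs.mean(),ys.mean()]),np.c_[xs,ys],len(xs)
for nm,lo,hi,sb,tb in [("green",(45,90,40),(85,255,255),(170,280,190,297),(396,192,414,210)),("blue",(105,120,60),(130,255,255),(140,305,162,325),(428,183,446,201)),("red",(0,150,80),(6,255,255),(168,298,188,316),(406,177,424,194))]:
    s,_,n1=col(a,lo,hi,sb);t,_,n2=col(b,lo,hi,tb); print(nm,s,t,n1,n2,tri(s,t).round(4))
R={}
for t,z in(("tray",.025),("organizer",.055)):
    d=robot.masks_of("top",t)[0]; c=cv2.findContours(d["mask"].astype(np.uint8),0,1)[0]; c=max(c,key=len)[:,0]
    w=plane("top",c,z); r=cv2.minAreaRect((w*1000).astype(np.float32)); print(t,r,"corners",cv2.boxPoints(r).round())
for n in("scene","top"):
    d=robot.masks_of(n,"dish")[0]; c=max(cv2.findContours(d["mask"].astype(np.uint8),0,1)[0],key=len)[:,0]
    print("dish",n,(cv2.fitEllipse((plane(n,c,.02)*1000).astype(np.float32))))
go([.5725,-.2185,.12],100)
E
```

```text
green [178.35416667 287.8125    ] [404.54285714 200.94285714] 48 35 [ 0.572  -0.2188  0.0182]
blue [151.09803922 315.92156863] [437.11428571 191.2       ] 51 35 [ 0.6087 -0.3117  0.0188]
red [176.94594595 306.32432432] [414.16129032 186.22580645] 37 31 [ 0.6184 -0.246   0.0181]
tray ((586.959716796875, -271.33544921875), (191.76873779296875, 134.2770538330078), 78.34870147705078) corners [[ 502. -352.]
 [ 633. -379.]
 [ 672. -191.]
 [ 541. -164.]]
organizer ((570.1771850585938, 268.1832580566406), (192.4339599609375, 136.727783203125), 81.92730712890625) corners [[489. 183.]
 [624. 163.]
 [651. 354.]
 [516. 373.]]
dish scene ((262.324951171875, 418.8836669921875), (127.57933044433594, 150.04421997070312), 51.08448028564453)
dish top ((264.37835693359375, 419.8205871582031), (129.54676818847656, 130.3114013671875), 160.95126342773438)
clock 2.0 pos [0.19   0.5427 0.2313] toolx [-0.944  0.33  -0.   ] tooly [0.33  0.944 0.   ] tilt 1.0
total [-1.5313 -1.4802  0.2782] per row [-0.1531 -0.148   0.0278]
tool z turn total deg -29.3 units -0.1628 per row -0.0163
```

```bash
python3 -m creep '[-0.03,-0.029,0,0,0,0,-0.2, -0.069,-0.066,0.01,0,0,0,-0.2, -0.069,-0.066,0.01,0,0,0,-0.2, -0.069,-0.066,0.01,0,0,0,-0.2, -0.069,-0.066,0.01,0,0,0,-0.2, -0.069,-0.066,0.01,0,0,0,-0.2, -0.069,-0.066,0.01,0,0,0,-0.2, -0.069,-0.066,0.01,0,0,0,-0.2, -0.069,-0.066,0.01,0,0,0,-0.2, -0.069,-0.066,0.01,0,0,0,-0.2]' 25
python3 -m creep '[-0.069,-0.066,0.01,0,0,0,-0.2, -0.069,-0.066,0.01,0,0,0,-0.2, -0.069,-0.066,0.01,0,0,0,-0.2, -0.069,-0.066,0.01,0,0,0,-0.2, -0.069,-0.066,0.01,0,0,0,-0.2, -0.069,-0.066,0.01,0,0,0,-0.2, -0.069,-0.066,0.01,0,0,0,-0.2, -0.069,-0.066,0.01,0,0,0,-0.2, -0.069,-0.066,0.01,0,0,0,-0.2, -0.04,-0.04,0.01,0,0,0,-0.2]'
python3 - <<'E'
from h import *
go([.572,-.2188,.08],72); print(robot.state()["finger_gap"], robot.state()["qpos"].round(2))
E
```

```text
clock: 2.83
position: [0.3539, 0.2198, 0.1954]
tool_rot: [0.0, 0.167, 0.986, 0.0]
ft_force: [0.5, -0.2, -0.3]
finger_gap: 0.0342
gripper_force: 0.0
clock: 3.67
position: [0.5211, -0.109, 0.1553]
tool_rot: [0.001, 0.169, 0.986, -0.001]
ft_force: [1.3, 0.1, 0.0]
finger_gap: 0.0337
gripper_force: 0.0
clock 3.67 pos [ 0.5211 -0.109   0.1553] toolx [-0.943  0.333 -0.002] tooly [ 0.333  0.943 -0.001] tilt 1.0
total [-0.211  -0.2163  0.1888] per row [-0.0211 -0.0216  0.0189]
tool z turn total deg -1.45 units -0.0081 per row -0.0008
0.033747301656230896 [-0.32  0.32 -0.2   1.05 -0.    0.01]
```

```bash
python3 -m creep '[-0.035,-0.035,0.02,0,0,0,-0.2, -0.035,-0.035,0.025,0,0,0,-0.2, -0.035,-0.035,0.025,0,0,0,-0.2, -0.035,-0.035,0.025,0,0,0,-0.2, -0.03,-0.03,0.02,0,0,0,-0.2, -0.015,-0.015,0.01,0,0,0,-0.2, 0,0,0,0,0,0,-0.2, 0,0,0,0,0,0,-0.2, 0,0,0,0,0,0,-0.2, 0,0,0,0,0,0,-0.2]'
python3 - <<'E'
from h import *
go([.572,-.2188,.008])
b=robot.snapshot("scene"); cv2.imwrite("pics/s2.png",cv2.resize(b[230:350,90:250],(800,600),interpolation=2)[:,:,::-1])
E
```

```text
clock: 4.5
position: [0.5645, -0.1986, 0.106]
tool_rot: [0.0, 0.167, 0.986, 0.0]
ft_force: [0.5, 0.1, -0.1]
finger_gap: 0.0342
gripper_force: 0.0
clock 4.5 pos [ 0.5645 -0.1986  0.106 ] toolx [-0.944  0.329 -0.001] tooly [0.329 0.944 0.   ] tilt 1.0
total [-0.0341 -0.0415  0.245 ] per row [-0.0034 -0.0041  0.0245]
```

View pics/s2.png

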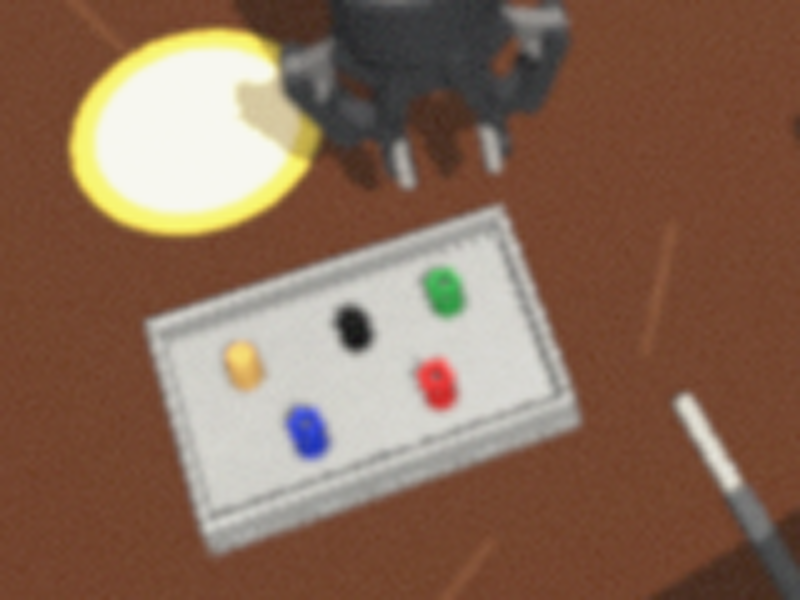

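The fingers are in line above the green cap, and the crop shows no neighbour in their way. Going down and gripping.

```bash
python3 -m creep '[-0.012,-0.014,0.02,0,0,0,-0.2, -0.012,-0.014,0.025,0,0,0,-0.2, -0.01,-0.0135,0.025,0,0,0,-0.2, 0,0,0.025,0,0,0,-0.2, 0,0,0.025,0,0,0,-0.2, 0,0,0.025,0,0,0,-0.2, 0,0,0.02,0,0,0,-0.2, 0,0,0,0,0,0,-0.2, 0,0,0,0,0,0,-0.2, 0,0,0,0,0,0,-0.2]'
python3 - <<'E'
from h import *
go([.572,-.2188,.008])
E
```

```text
clock: 5.38
position: [0.5722, -0.2197, 0.0396]
tool_rot: [0.0, 0.168, 0.986, -0.0]
ft_force: [0.2, -0.4, 0.2]
finger_gap: 0.0341
gripper_force: 0.0
clock 5.38 pos [ 0.5722 -0.2197  0.0396] toolx [-0.944  0.33  -0.   ] tooly [0.33  0.944 0.   ] tilt 1.0
total [0.0012 0.0019 0.079 ] per row [0.0001 0.0002 0.0079]
```

```bash
python3 -m creep '[0,0,0.02,0,0,0,-0.2, 0,0,0.02,0,0,0,-0.2, 0.001,0.002,0.02,0,0,0,-0.2, 0,0,0.012,0,0,0,-0.2, 0,0,0.004,0,0,0,-0.2, 0,0,0,0,0,0,-0.2, 0,0,0,0,0,0,-0.9, 0,0,0,0,0,0,-0.9, 0,0,0,0,0,0,-0.9, 0,0,0,0,0,0,-0.9]' 25
python3 - <<'E'
from h import *
go([.572,-.2188,.14])
E
```

```text
clock: 6.22
position: [0.5721, -0.219, 0.0093]
tool_rot: [0.0, 0.168, 0.986, -0.0]
ft_force: [-0.4, -1.8, 0.2]
finger_gap: 0.0167
gripper_force: 24.6
clock 6.22 pos [ 0.5721 -0.219   0.0093] toolx [-0.944  0.331 -0.001] tooly [0.331 0.944 0.   ] tilt 1.0
total [ 2.000e-04  3.000e-04 -3.269e-01] per row [ 0.      0.     -0.0327]
```

```bash
python3 -m creep '[0,0,-0.02,0,0,0,-0.9, 0,0,-0.04,0,0,0,-0.9, 0,0,-0.05,0,0,0,-0.9, 0,0,-0.05,0,0,0,-0.9, 0,0,-0.05,0,0,0,-0.9, 0,0,-0.05,0,0,0,-0.9, 0,0,-0.045,0,0,0,-0.9, 0,0,-0.02,0,0,0,-0.9, 0,0,0,0,0,0,-0.9, 0,0,0,0,0,0,-0.9]'
python3 - <<'E'
from h import *
a=robot.snapshot("scene"); b=robot.snapshot("top")
v=np.hstack([cv2.resize(a[200:340,90:230],(400,400),interpolation=2),cv2.resize(b[130:240,370:480],(400,400),interpolation=2)])
cv2.imwrite("pics/s3.png",v[:,:,::-1])
for n in("scene","top"):
    for d in robot.masks_of(n,"dish"):
        c=max(cv2.findContours(d["mask"].astype(np.uint8),0,1)[0],key=len)[:,0]
        print("dish",n,round(d["conf"],2),np.round(d["xy"]),[np.round(x,1) for x in cv2.fitEllipse((plane(n,c,.02)*1000).astype(np.float32))])
go([.389,.266,.14])
E
```

```text
clock: 7.05
position: [0.572, -0.2189, 0.1391]
tool_rot: [0.0, 0.168, 0.986, -0.0]
ft_force: [0.9, -0.6, -1.1]
finger_gap: 0.017
gripper_force: 24.6
dish scene 0.88 [292. 169.] [array([384.7, 259. ]), array([ 91.2, 105.4]), np.float64(53.0)]
dish scene 0.75 [312. 133.] [array([261., 419.]), array([128.7, 146.2]), np.float64(57.0)]
dish scene 0.71 [356. 126.] [array([322.5, 572.6]), array([122.1, 150.7]), np.float64(40.3)]
dish top 0.85 [118. 269.] [array([325.4, 573.4]), array([127.9, 130.2]), np.float64(17.1)]
dish top 0.79 [173. 292.] [array([264.1, 420. ]), array([125.2, 131.1]), np.float64(4.7)]
dish top 0.62 [232. 255.] [array([382.9, 260.3]), array([90., 91.]), np.float64(123.5)]
dish top 0.5 [326. 178.] [array([630.3,   7.2]), array([49.2, 62.9]), np.float64(73.0)]
clock 7.25 pos [ 0.5708 -0.2183  0.1373] toolx [-0.944  0.33   0.003] tooly [0.33  0.944 0.   ] tilt 1.0
total [ 0.8292  0.9926 -0.0039] per row [ 0.0829  0.0993 -0.0004]
```

View pics/s3.png

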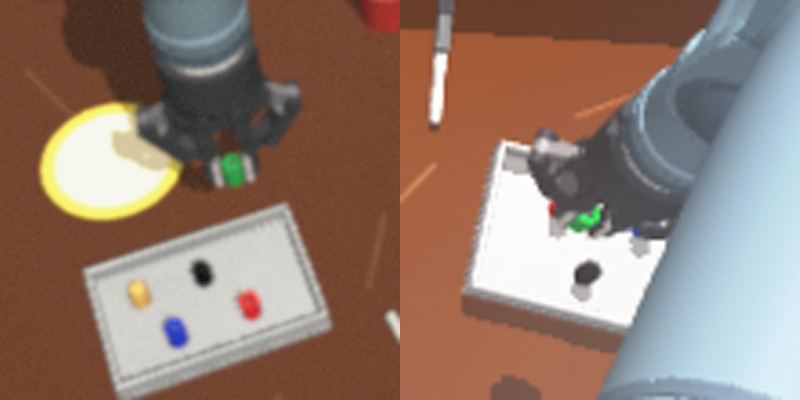

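The cap is held: green between the pads, tray left with four caps standing. Dish is at about (0.383, 0.260). Carrying over.

```bash
python3 -m creep '[0.02,0.023,0,0,0,0,-0.9, 0.04,0.047,0,0,0,0,-0.9, 0.055,0.064,0,0,0,0,-0.9, 0.055,0.064,0,0,0,0,-0.9, 0.055,0.064,0,0,0,0,-0.9, 0.055,0.064,0,0,0,0,-0.9, 0.055,0.064,0,0,0,0,-0.9, 0.055,0.064,0,0,0,0,-0.9, 0.055,0.064,0,0,0,0,-0.9, 0.055,0.064,0,0,0,0,-0.9]'
python3 -m creep '[0.055,0.064,0,0,0,0,-0.9, 0.055,0.064,0,0,0,0,-0.9, 0.055,0.064,0,0,0,0,-0.9, 0.055,0.064,0,0,0,0,-0.9, 0.055,0.064,0,0,0,0,-0.9, 0.055,0.064,0,0,0,0,-0.9, 0.04,0.048,0,0,0,0,-0.9, 0.02,0.02,0,0,0,0,-0.9, 0,0,0,0,0,0,-0.9, 0,0,0,0,0,0,-0.9]'
python3 -m creep '[0,0,0,0,0,0.02,-0.9, 0,0,0,0,0,0.037,-0.9, 0,0,0,0,0,0.037,-0.9, 0,0,0,0,0,0.037,-0.9, 0,0,0,0,0,0.037,-0.9, 0,0,0,0,0,0.037,-0.9, 0,0,0,0,0,0.037,-0.9, 0,0,0,0,0,0.037,-0.9, 0,0,0,0,0,0.037,-0.9, 0,0,0,0,0,0.02,-0.9]'
python3 - <<'E'
from h import *
go([.3818,.2678,.04],10)
E
```

```text
clock: 8.08
position: [0.4585, 0.0683, 0.1381]
tool_rot: [-0.001, 0.168, 0.986, -0.0]
ft_force: [0.9, 1.5, 0.4]
finger_gap: 0.0166
gripper_force: 24.6
clock: 8.92
position: [0.3721, 0.2888, 0.1383]
tool_rot: [-0.0, 0.167, 0.986, -0.001]
ft_force: [-0.4, 0.1, 0.3]
finger_gap: 0.0165
gripper_force: 24.6
clock: 9.75
position: [0.3732, 0.2874, 0.1387]
tool_rot: [0.0, 0.644, 0.765, -0.0]
ft_force: [0.5, -0.1, -0.1]
finger_gap: 0.0173
gripper_force: 24.6
clock 9.75 pos [0.3732 0.2874 0.1387] toolx [-0.17   0.985 -0.001] tooly [ 0.985  0.17  -0.   ] tilt 1.0
total [-0.0517  0.0131  0.2467] per row [-0.0052  0.0013  0.0247]
tool z turn total deg -0.22 units -0.0012 per row -0.0001
```

```bash
python3 -m creep '[-0.017,0.004,0.02,0,0,0,-0.9, -0.017,0.005,0.04,0,0,0,-0.9, -0.017,0.004,0.05,0,0,0,-0.9, 0,0,0.05,0,0,0,-0.9, 0,0,0.05,0,0,0,-0.9, 0,0,0.027,0,0,0,-0.9, 0,0,0.01,0,0,0,-0.9, 0,0,0,0,0,0,-0.9, 0,0,0,0,0,0,-0.9, 0,0,0,0,0,0,-0.9]'
python3 - <<'E'
from h import *
go([.3818,.2678,.0095])
b=robot.snapshot("scene");cv2.imwrite("pics/s4.png",cv2.resize(b[110:230,220:380],(800,600),interpolation=2)[:,:,::-1])
E
```

```text
clock: 10.58
position: [0.3822, 0.27, 0.0409]
tool_rot: [0.0, 0.641, 0.767, 0.001]
ft_force: [0.9, 0.5, 0.0]
finger_gap: 0.0167
gripper_force: 24.6
clock 10.58 pos [0.3822 0.27   0.0409] toolx [-0.177  0.984  0.   ] tooly [0.984 0.177 0.002] tilt 1.0
total [-0.0052 -0.0021  0.0784] per row [-0.0005 -0.0002  0.0078]
```

View pics/s4.png

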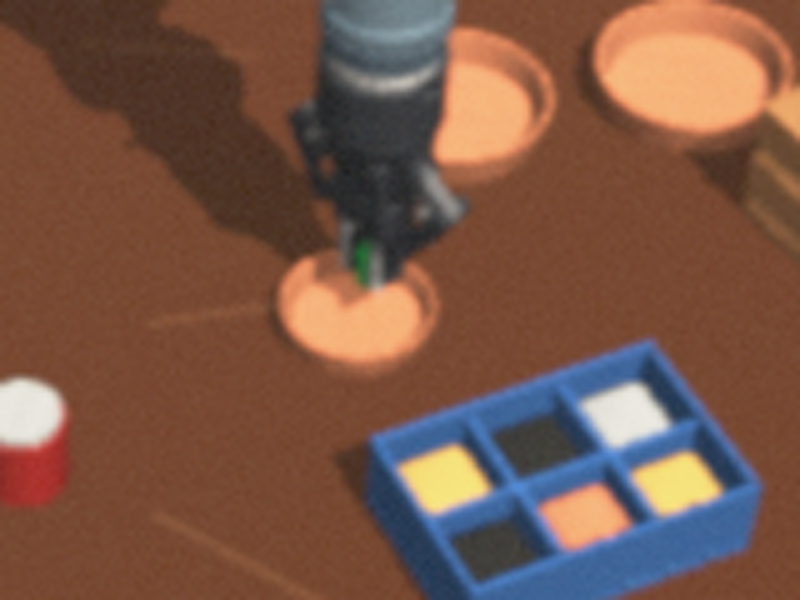

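The view shows the cap held over the back half of the dish at crop (370,280). Lowered by 31 mm it lands just behind the dish centre, clear of the walls. Lowering and releasing.

```bash
python3 -m creep '[-0.002,-0.001,0.015,0,0,0,-0.9, -0.002,-0.001,0.02,0,0,0,-0.9, -0.001,0,0.02,0,0,0,-0.9, 0,0,0.015,0,0,0,-0.9, 0,0,0.008,0,0,0,-0.9, 0,0,0,0,0,0,-0.9, 0,0,0,0,0,0,-0.9, 0,0,0,0,0,0,-0.4, 0,0,0,0,0,0,-0.4, 0,0,0,0,0,0,-0.4]'
python3 -m creep '[0,0,-0.01,0,0,0,-0.4, 0,0,-0.02,0,0,0,-0.4, 0,0,-0.03,0,0,0,-0.4, 0,0,-0.03,0,0,0,-0.4, 0,0,-0.03,0,0,0,-0.4, 0,0,-0.03,0,0,0,-1, 0,0,-0.02,0,0,0,-1, 0,0,0,0,0,0,-1, 0,0,0,0,0,0,-1, 0,0,0,0,0,0,-1]'
python3 - <<'E'
from h import *
go([.3883,.2385,.06])
b=robot.snapshot("scene");t=robot.snapshot("top")
cv2.imwrite("pics/s5.png",np.hstack([cv2.resize(b[130:220,240:350],(440,360),interpolation=2),cv2.resize(t[220:290,190:280],(360,360))])[:,:,::-1])
E
```

```text
clock: 11.47
position: [0.3809, 0.268, 0.0089]
tool_rot: [-0.0, 0.641, 0.767, 0.0]
ft_force: [-0.3, -0.4, -0.7]
finger_gap: 0.0258
gripper_force: 0.0
clock: 12.3
position: [0.3805, 0.2678, 0.0766]
tool_rot: [-0.0, 0.641, 0.767, -0.0]
ft_force: [-0.3, -1.2, 0.3]
finger_gap: 0.0002
gripper_force: 0.0
clock 12.3 pos [0.3805 0.2678 0.0766] toolx [-0.177  0.984 -0.   ] tooly [ 0.984  0.177 -0.   ] tilt 1.0
total [-0.0754  0.0062  0.0415] per row [-0.0075  0.0006  0.0041]
```

View pics/s5.png

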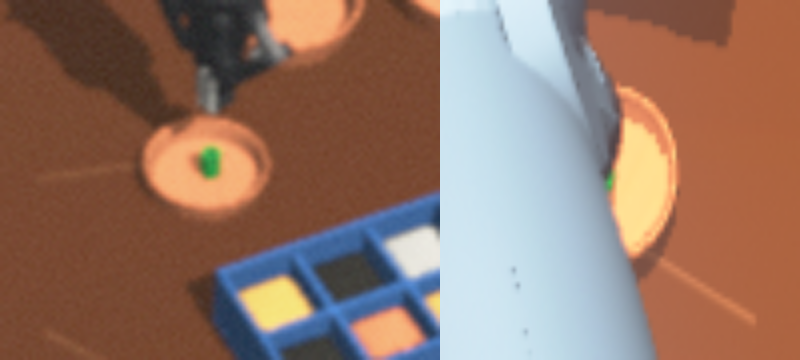

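Run:
```python
from h import *
b=robot.snapshot("scene")
d=[d for d in robot.masks_of("scene","dish") if abs(d["xy"][0]-291)<12 and abs(d["xy"][1]-171)<12][0]
c=max(cv2.findContours(d["mask"].astype(np.uint8),0,1)[0],key=len)[:,0]
# model fit: outline = hull of projected rim and foot circles
from scipy.optimize import minimize
th=np.linspace(0,2*np.pi,60)
def sil(x,y):
    pts=[proj("scene",[x+r*np.cos(t),y+r*np.sin(t),z]) for r,z in((.048,.02),(.043,0)) for t in th]
    m=np.zeros((840,1120),np.uint8); cv2.fillConvexPoly(m,cv2.convexHull(((np.array(pts)+.5)*2).astype(np.int32)),1); return m
M=cv2.resize(d["mask"].astype(np.uint8),(1120,840),interpolation=0)
best=max(((sil(x,y)&M).sum()/(sil(x,y)|M).sum(),x,y) for x in np.arange(.374,.395,.002) for y in np.arange(.25,.272,.002)); print(best)
h=cv2.cvtColor(b,cv2.COLOR_RGB2HSV); k=cv2.inRange(h,(45,90,40),(85,255,255)); ys,xs=np.nonzero(k[150:190,270:310]); print("cap",plane("scene",[xs.mean()+270,ys.mean()+150],.016))
go([.3876,.2374,.05])
```

```text
(np.float64(0.902190332326284), np.float64(0.38), np.float64(0.262))
cap [[0.37858193 0.2668639 ]]
clock 12.5 pos [0.3802 0.2676 0.0762] toolx [-0.177  0.984 -0.   ] tooly [ 0.984  0.177 -0.001] tilt 1.0
total [-0.0776  0.0048  0.0656] per row [-0.0078  0.0005  0.0066]
```

```bash
python3 -m creep '[-0.015,0.001,0,0,0,0,-1, -0.02,0.001,0,0,0,0,-1, -0.02,0.001,0,0,0,0,-1, -0.018,0,0,0,0,0,-1, 0,0,0.03,0,0,0,-1, 0,0,0.03,0,0,0,-1, 0,0,0.03,0,0,0,-1, 0,0,0.01,0,0,0,-1, 0,0,0,0,0,0,-1, 0,0,0,0,0,0,-1]' 20
python3 - <<'E'
from h import *
go([.386,.239,.012])
E
```

```text
clock: 13.33
position: [0.3872, 0.239, 0.0371]
tool_rot: [-0.0, 0.641, 0.767, -0.0]
ft_force: [0.8, 0.4, -0.3]
finger_gap: -0.0001
gripper_force: 0.0
clock 13.33 pos [0.3872 0.239  0.0371] toolx [-0.177  0.984 -0.   ] tooly [ 0.984  0.177 -0.   ] tilt 1.0
total [ 0.0005 -0.0028  0.0626] per row [ 0.     -0.0003  0.0063]
```

```bash
python3 -m creep '[0,-0.002,0.015,0,0,0,-1, 0,-0.001,0.02,0,0,0,-1, 0,0,0.017,0,0,0,-1, 0,0,0.011,0,0,0,-1, 0,0,0,0,0,0,-1, 0,0,0,0,0,0,-1, 0,0,0,0,0,0,-1, 0,0,0,0,0,0,-1, -0.005,0,0,0,0,0,-1, -0.005,0,0,0,0,0,-1]'
python3 -m creep '[-0.01,0.001,0,0,0,0,-1, -0.012,0.001,0,0,0,0,-1, -0.02,0.001,0,0,0,0,-1, -0.03,0.001,0,0,0,0,-1, -0.033,0.002,0,0,0,0,-1, -0.033,0.002,0,0,0,0,-1, -0.033,0.002,0,0,0,0,-1, -0.033,0.002,0,0,0,0,-1, -0.03,0.001,0,0,0,0,-1, -0.02,0.001,0,0,0,0,-1]'
cat > d.py <<'E'
from h import *
import sys
b=robot.snapshot("scene"); s=robot.state()["position"]
for d in robot.masks_of("scene","dish"): 
    w=plane("scene",d["xy"],.01)[0]; print(round(d["conf"],2),np.round(d["xy"]),w.round(3))
h=cv2.cvtColor(b,cv2.COLOR_RGB2HSV); k=cv2.inRange(h,(45,100,60),(80,255,255)); k[:,:60]=0
n,l,st,c=cv2.connectedComponentsWithStats(k)
print("cap",[(st[i,4],plane("scene",c[i],.016)[0].round(3)) for i in range(1,n) if st[i,4]>10])
go([float(x) for x in sys.argv[1].split(",")])
E
python3 d.py .457,.094,.012
```

```text
clock: 14.17
position: [0.387, 0.2353, 0.012]
tool_rot: [0.0, 0.641, 0.767, 0.0]
ft_force: [-0.9, -0.3, -0.7]
finger_gap: 0.0005
gripper_force: 0.0
clock: 15.0
position: [0.4104, 0.1349, 0.0118]
tool_rot: [-0.0, 0.642, 0.767, 0.0]
ft_force: [-0.4, 1.0, 0.4]
finger_gap: 0.0002
gripper_force: 0.6
0.82 [274. 192.] [0.422 0.173]
0.67 [357. 125.] [0.314 0.574]
0.62 [309. 130.] [0.251 0.421]
cap []
clock 15.1 pos [0.4105 0.1349 0.0118] toolx [-0.175  0.985 -0.001] tooly [0.985 0.175 0.   ] tilt 1.0
total [-0.1211  0.0964 -0.0005] per row [-0.0121  0.0096 -0.0001]
```

```bash
python3 -m creep '[-0.012,0.009,0,0,0,0,-1, -0.02,0.016,0,0,0,0,-1, -0.03,0.024,0,0,0,0,-1, -0.03,0.024,0,0,0,0,-1, -0.029,0.023,0,0,0,0,-1, -0.031,0.014,0,0,0,0,-1, -0.031,0.014,0,0,0,0,-1, -0.031,0.014,0,0,0,0,-1, -0.031,0.014,0,0,0,0,-1, -0.02,0.009,0,0,0,0,-1]'
python3 d.py .503,.027,.012
python3 - <<'E'
from h import *
b=robot.snapshot("scene");t=robot.snapshot("top")
cv2.imwrite("pics/s6.png",np.hstack([cv2.resize(b[150:250,190:310],(432,360),interpolation=2),cv2.resize(t[160:280,210:330],(360,360))])[:,:,::-1])
E
```

```text
clock: 15.93
position: [0.4936, 0.0419, 0.0117]
tool_rot: [0.0, 0.642, 0.767, 0.0]
ft_force: [-0.9, 0.7, -0.4]
finger_gap: 0.0002
gripper_force: 0.5
0.73 [309. 131.] [0.255 0.419]
0.67 [358. 127.] [0.324 0.571]
0.59 [257. 222.] [0.492 0.069]
cap []
clock 16.03 pos [0.494  0.0419 0.0119] toolx [-0.176  0.984 -0.001] tooly [0.984 0.176 0.001] tilt 1.0
total [-0.0406  0.0155 -0.0002] per row [-0.0041  0.0016 -0.    ]
```

View pics/s6.png

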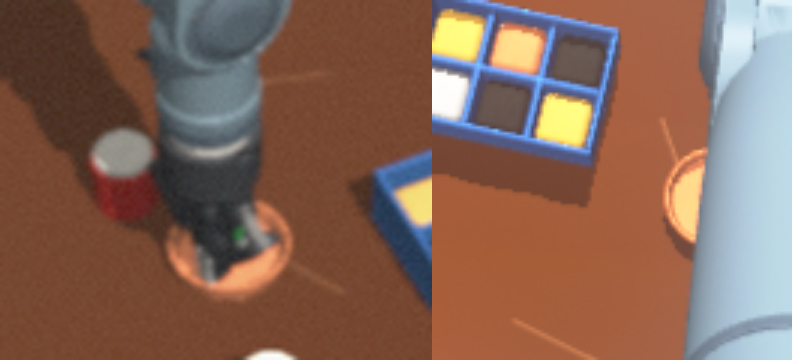

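The crop shows the dish standing flat with the fingers inside it and the cap upright behind them at (240,235). Tin and organizer are clear. On round the tin.

```bash
python3 -m creep '[-0.014,0.005,0,0,0,0,-1, -0.026,0.01,0,0,0,0,-1, -0.032,-0.008,0,0,0,0,-1, -0.032,-0.012,0,0,0,0,-1, -0.032,-0.013,0,0,0,0,-1, -0.032,-0.013,0,0,0,0,-1, -0.031,-0.022,0,0,0,0,-1, -0.031,-0.022,0,0,0,0,-1, -0.031,-0.022,0,0,0,0,-1, -0.031,-0.022,0,0,0,0,-1]'
python3 d.py .388,-.3075,.012
```

```text
clock: 16.97
position: [0.4666, -0.0809, 0.0119]
tool_rot: [0.0, 0.641, 0.767, 0.0]
ft_force: [-0.1, 1.1, 0.4]
finger_gap: -0.0
gripper_force: 0.5
0.89 [220. 238.] [ 0.484 -0.047]
0.67 [164. 295.] [ 0.564 -0.259]
0.63 [266. 262.] [0.619 0.016]
0.62 [310. 133.] [0.264 0.414]
cap [(np.int32(28), array([ 0.477, -0.047]))]
clock 17.07 pos [ 0.4659 -0.0818  0.0118] toolx [-0.175  0.985 -0.001] tooly [ 0.985  0.175 -0.   ] tilt 1.0
total [-5.215e-01 -2.905e-01 -1.000e-04] per row [-0.0522 -0.0291 -0.    ]
```

```bash
python3 -m creep '[-0.02,-0.011,0,0,0,0,-1, -0.028,-0.016,0,0,0,0,-1, -0.031,-0.017,0,0,0,0,-1, -0.031,-0.017,0,0,0,0,-1, -0.031,-0.017,0,0,0,0,-1, -0.031,-0.017,0,0,0,0,-1, -0.031,-0.017,0,0,0,0,-1, -0.031,-0.017,0,0,0,0,-1, -0.031,-0.018,0,0,0,0,-1, -0.031,-0.018,0,0,0,0,-1]'
python3 -m creep '[-0.031,-0.017,0,0,0,0,-1, -0.031,-0.017,0,0,0,0,-1, -0.031,-0.017,0,0,0,0,-1, -0.031,-0.017,0,0,0,0,-1, -0.03,-0.017,0,0,0,0,-1, -0.023,-0.013,0,0,0,0,-1, -0.016,-0.009,0,0,0,0,-1, -0.008,-0.005,0,0,0,0,-1, 0,0,0,0,0,0,-1, 0,0,0,0,0,0,-1]'
python3 d.py .388,-.3075,.012
cat > e.py <<'E'
from h import *
b=robot.snapshot("scene")
d=min(robot.masks_of("scene","dish"),key=lambda d:np.linalg.norm(d["xy"]-np.array([130,252])))
h=cv2.cvtColor(b,cv2.COLOR_RGB2HSV); print(d["xy"])
# yellow band fit & outline fit of the dish
th=np.linspace(0,2*np.pi,60)
def sil(x,y):
    pts=[proj("scene",[x+r*np.cos(t),y+r*np.sin(t),z]) for r,z in((.048,.02),(.043,0)) for t in th]
    m=np.zeros((840,1120),np.uint8); cv2.fillConvexPoly(m,cv2.convexHull(((np.array(pts)+.5)*2).astype(np.int32)),1); return m
M=cv2.resize(d["mask"].astype(np.uint8),(1120,840),interpolation=0)
def cost(x,y): S=sil(x,y); return (S&M).sum()/(S|M).sum()
print(max((cost(x,y),x.round(3),y.round(3)) for x in np.arange(.375,.425,.003) for y in np.arange(-.31,-.24,.003)))
E
python3 e.py
```

```text
clock: 17.9
position: [0.4226, -0.2086, 0.0117]
tool_rot: [0.0, 0.641, 0.768, 0.0]
ft_force: [0.1, 0.7, -0.2]
finger_gap: 0.0003
gripper_force: 0.6
clock: 18.73
position: [0.3926, -0.2952, 0.0116]
tool_rot: [-0.0, 0.641, 0.767, -0.0]
ft_force: [0.0, -0.1, 0.9]
finger_gap: -0.0001
gripper_force: 0.0
0.78 [136. 255.] [ 0.411 -0.267]
0.77 [357. 124.] [0.313 0.577]
0.61 [310. 132.] [0.258 0.42 ]
cap [(np.int32(39), array([ 0.401, -0.262]))]
clock 18.83 pos [ 0.3926 -0.2949  0.0116] toolx [-0.178  0.984  0.   ] tooly [ 0.984  0.178 -0.   ] tilt 1.0
total [-0.029  -0.0168 -0.001 ] per row [-0.0029 -0.0017 -0.0001]
[137.7, 254.5]
(np.float64(0.7181600638128157), np.float64(0.402), np.float64(-0.265))
```

```bash
python3 -m creep '[-0.006,-0.003,0,0,0,0,-1, -0.01,-0.005,0,0,0,0,-1, -0.01,-0.005,0,0,0,0,-1, -0.006,-0.003,0,0,0,0,-1, 0,0,0,0,0,0,-1, 0,0,0,0,0,0,-1, 0.005,0.002,0,0,0,0,-1, 0.004,0.002,0,0,0,0,-1, 0,0,0,0,0,0,-1, 0,0,0,0,0,0,-1]'
python3 -m creep '[0,0,-0.02,0,0,0,-1, 0,0,-0.04,0,0,0,-1, 0,0,-0.06,0,0,0,-1, 0,0,-0.08,0,0,0,-1, 0,0,-0.08,0,0,0,-1, 0,0,-0.08,0,0,0,-1, 0,0,-0.08,0,0,0,-1, 0,0,-0.06,0,0,0,-1, 0,0,-0.03,0,0,0,-1, 0,0,0,0,0,0,-1]'
python3 e.py
python3 - <<'E'
from h import *
b=robot.snapshot("scene");t=robot.snapshot("top")
cv2.imwrite("pics/s7.png",np.hstack([cv2.resize(b[220:320,80:200],(432,360),interpolation=2),cv2.resize(t[160:300,350:490],(360,360))])[:,:,::-1])
E
```

```text
clock: 19.77
position: [0.3895, -0.305, 0.0117]
tool_rot: [-0.0, 0.641, 0.767, 0.0]
ft_force: [0.2, 0.1, -0.7]
finger_gap: -0.0004
gripper_force: 0.0
clock: 20.6
position: [0.391, -0.3068, 0.2278]
tool_rot: [0.004, 0.641, 0.767, -0.0]
ft_force: [0.3, -0.5, -0.3]
finger_gap: -0.0
gripper_force: 0.0
[126.1, 249.4]
(np.float64(0.8446837146702557), np.float64(0.396), np.float64(-0.283))
```

View pics/s7.png

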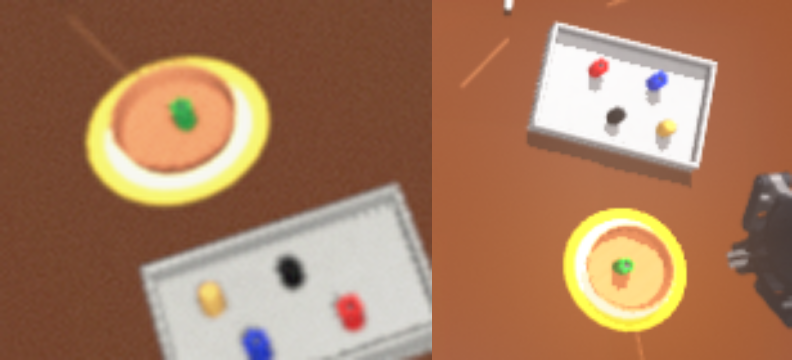

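The dish stands wholly on the yellow mat: the dish is centred near crop (629,267) and the mat near (625,270). The green cap is upright in it, the other four caps are in their tray, and the gripper is clear.

```bash
python3 -c "
from plant import robot
print(robot.sign_off())"
```

```text
the job is handed in; nothing more can be done
None
```

The job is handed in: the green crown cap is in the small copper dish, and the dish was slid round the tin, without lifting, until it stood wholly on the yellow mat; the other four caps are still in their tray.

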